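Lock a filter funnel on the vacuum manifold and open the vacuum

TASK

Take the loose amber filter funnel from the tray, set it on the free seat of the vacuum manifold and lock its bayonet: find the slots with its lugs, push it down against the spring, turn it clockwise to the stop and let it rise into its catches, never loading the seat with more than about 60 N (push and twist together). Once the funnel is locked and let go, turn the red valve lever clockwise until it is fully open, in line with the manifold. Leave the small blue-capped bottle and the plastic cup at the back where they stand.

Things in the scene. Friction and masses are not known exactly. Their poses are not given: they have to be found in the camera images.
- funnel_grip (a point): Centre of the black hexagonal grip rim of the loose amber funnel (86 mm tall, about 120 g, upright in the tray). Rim 27 mm high (this point +-13.5), 50 mm across flats, flats facing along x and every 60 deg. Below it a barrel dia 50, a flange dia 65 (48-51 mm under this point), then a spigot dia 45, its last 7.5 mm tapering to dia 38; its foot is 72.5 mm under this point. z is up.
- funnel_lug (a point): Centre of the outer part of one of the funnel's three bayonet lugs, 26.5 mm from the funnel's axis and 62.5 mm below funnel_grip, along its +x; the others at 120 deg. Each lug is 8 mm wide, 4 mm high and reaches 28.5 mm from the axis; its foot lies 8 mm above the funnel's foot. Black ridges on barrel and flange stand above the lugs.
- seat: The free seat on the manifold: a steel cup with a white collar, outer dia 74 mm. Origin on its axis at the manifold's top, 50 mm above the bench; z up. Grip centre above this origin: 106.5 mm with the lugs on the rim, 104.5 in the slots unpushed, at or below 96.5 to pass under the lip, 94.5 hard end, 99.5 locked. The other seat, 135 mm off, carries a locked funnel (top 163 mm above the bench).
- seat_rim (a point): Centre of the seat's flat rim, 42 mm above the seat's origin. Bore dia 48 mm; lip 6 mm thick with three slots 11 mm wide, open to 30 mm from the axis, each between two blue ridges. The collar came tight at an unmeasured angle: one slot lies 0.12 to 1.02 rad counterclockwise (from above) of this x axis, the others at 120 deg; see or feel it. It does not turn in use.
- seat_disc (a point): Centre of the sprung filter disc (paper on it) at rest, 10 mm under the rim. It pushes the funnel's foot up with 3 N at first and 0.8 N more per mm, hard end after 10 mm. Under the lip the lugs turn clockwise (from above) 0.63 to 0.72 rad from the middle of the slots to a stop; let go there, they rise 3 mm into catches: locked. The other way is blocked.
- valve (a joint): Quarter-turn ball valve at the manifold's left end, vertical axis: 0 closed (lever across the manifold, pointing to the robot's side), 1.57 open (lever in line with the manifold, pointing away from the seats). Grows clockwise seen from above, stays where it is left, about 0.06 N m of friction; starts between 0 and 0.2.
- valve_grip (a point): Middle of the red sleeve on the valve lever, 50 mm from the lever's turning axis, 76 mm above the bench. The sleeve is 44 mm long, 12 mm wide and 18 mm high (this point +-9 mm), free on both sides. x points from here to the turning axis, z up.
- bottle: Small glass bottle with a blue cap, 69 mm across, 117 mm tall, standing behind the manifold; origin under its middle. Not to be moved (30 mm allowed).
- cup: Small clear plastic cup, 70 mm across, 64 mm tall, standing behind the manifold at the right; origin under its middle. Not to be moved (30 mm allowed).
Things that resemble listed ones, but are neither listed nor needed, are in the scene too. What is shaped like the part that bears funnel_grip but green or purple is not meant.

How it is judged:
By the outcome, as a careful person would: the job done as asked, in the order asked, and still so for the second after the job is handed in, with the robot touching nothing.
It also fails if it takes over 72 s, if anything falls off the work surface, if the arm or the gripper's body presses on something with over 40 N, if the wrist force passes 120 N, or if a joint passes its speed limit or range.

ROBOT

A 7-joint arm with a two-finger parallel gripper is mounted at the origin on a cart in front of the work surface, level with it; the furniture and walls round the work are solid. World frame = base frame: x ahead of the robot, y to its left, z up, the work surface at z = 0. Lengths are in m, angles in degrees, forces in N, time in s.
With the tool pointing down it reaches from about 0.425 to 0.875 m from the base axis. Payload 4.7 kg.
Tool frame: the origin (TCP) lies between the finger pads; the fingertips stand env.finger_overhang ahead of it and the grasp point (between the pads) lies 5 mm behind it (env.finger_overhang is the distance from the TCP to the fingertips, in m); z points along the fingers, y is the line along which they close (so a half turn about z gives the same grasp; the last joint's range is limited). The gripper opens to 87 mm and grips with 3 to 60 N. Pads are 19 mm wide; open, the fingers measure 117 mm over their backs; the gripper's body (75 mm by 190 mm) begins 51 mm behind the grasp point.
Start: joints at [-71.098, 18.392, -4.016, 83.108, 1.295, 78.541, -3.26], TCP at [0.202, 0.618, 0.237] pointing down, gripper open.
Joint ranges: [-163.93, 163.93], [-17.29, 119.83], [-79.2, 71.16], [3.27, 140.29], [-89.18, 269.18], [5.43, 117.66], [-154.24, 154.24]. Speed limits (degrees/s): [147.25, 147.25, 180, 180, 180, 180, 180].

INTERFACE

Orientations are given as [roll, pitch, yaw] about the fixed x, y, z axes, in that order (R = Rz(yaw) Ry(pitch) Rx(roll)).
In Python, from cell import telemetry, eyes, env, models gives the robot as it stands. The module is installed in compiled form; this text tells all that it offers.
- The arm moves only by the tool drive_tool, never from a script. Its arguments are lists of equal length, an entry for each row: "angular": the turn, a rotation vector about the tool's x, y, z in rad, a list of three; "delta_pos": the shift along the tool's x, y, z in cm, a list of three; "gripper": the finger opening in cm, from 0 to 8.7. A call has 1 to 20 rows; each row shifts and turns the commanded pose from where the row before left it, along the tool's axes as they then stand; what a row does not reach is not made up. A row lasts 1/10 s, in which the tool goes at most 50 mm and 8.59 degrees, less where a joint would pass 70% of its speed; a pose out of reach is approached as far as the arm can. A call with a gripper value outside its range is refused whole. The fingers move at their own pace and stop on an object; "squeeze" is the grip in N (left out, the last holds). Time passes only in rows, so rows that do not move let the fingers close. It gives the time, the measured TCP pose, the force, the opening and the grip force at its end, in the units of the state.
- telemetry.get_obs(): the state, without advancing time (a new reading comes with each control period).
- eyes.read_camera(name): name is "scene" or "top" or "wrist"; returns a dict with "pixels" (420x560x3 uint8, red, green, blue), "mtx" (3x3 intrinsics, pixels), "origin" and "orientation" of the camera in the world. Camera axes: x right, y down, z forward; pixel columns grow to the right and rows downward; lengths in m; the calibration is good to about 2 mm. A picture is of the moment at which its call begins. There is no depth.
- env.sign_off(): hands the job in; it is judged then, once.
Trained networks look in a picture, given as the dict that the camera call returned (one of the last four; its "shot" number tells which), for a name from the list of things; names that differ only in an ending like _2 or _b are one class to them, and where a whole thing is asked for, a point or a joint stands for the part that bears it (a point fixed in the world has none). Each returns a list of dicts, best first, with "p" (0 to 1); they miss things now and then, are a little off and sometimes report something else, mostly with a low value. They report only what shows in the picture. A call takes as long as a camera call. They do not tell look-alikes from the thing itself.
- models.search_frame(picture, target): "centre" ([column, row] in pixels, amid what is visible of it).
- models.cut_out(picture, target): "pixels" (420x560 bool, what is visible of it) and "centre" ([column, row] in pixels, amid what is visible of it).
The state is a dict: "time_s": time; "qpos": joint angles; "joint_velocities": joint speeds; "effort": joint torques, N m; "tool_pos": TCP position; "tool_rot": TCP orientation; "force": force on the tool from outside, world axes, zero at the start; "wrist_torque": the same for the moment, N m; "grip_width": finger opening in m; "grasp_force": force on a finger pad.
Only numpy, scipy, OpenCV 4.12 (cv2) and the standard library are available. Lean on these libraries where they do the work, as an engineer would, in place of code of your own. Each camera call takes 0.05 s, during which the arm holds its last target. There are 200 camera calls.

## Working session

There is one attempt and no reset: what is moved stays moved. The work goes in short steps, Python scripts to look and compute and a tool call to move; the robot and the scene stay as the last step left them, time stands still between calls to the robot, and variables do not carry over. Pictures are saved under pics/ and viewed, at most 10 in all, crops included, and the job is handed in when it is done.

Besides the shell and the picture viewer there is one more tool, called after "Call:" by a JSON object that holds its "api" and its "payload", one argument or row to a line. drive_tool: Moves the arm, as the interface text tells. Its arguments: {"type":"object","properties":{"angular":{"type":"array","items":{"type":"array","items":{"type":"number"}}},"delta_pos":{"type":"array","items":{"type":"array","items":{"type":"number"}}},"gripper":{"type":"array","items":{"type":"number"}},"squeeze":{"type":"number"}},"required":["angular","delta_pos","gripper"]}

```bash
mkdir -p pics
cat > h.py <<'E'
import numpy as np, cv2
from scipy.spatial.transform import Rotation as R
from cell import telemetry, eyes, env, models
def cam(n):
    p=eyes.read_camera(n); return p
def Rm(o):
    o=np.array(o,float)
    if o.shape==(3,3): return o
    if o.size==4: return R.from_quat(o).as_matrix()
    return R.from_euler('xyz',o,degrees=True).as_matrix()
def ray(p,px):
    d=np.linalg.inv(p['mtx'])@np.array([px[0],px[1],1.]); return np.array(p['origin']),Rm(p['orientation'])@d
def atz(p,px,z):
    o,d=ray(p,px); return o+d*(z-o[2])/d[2]
def proj(p,X):
    c=p['mtx']@(Rm(p['orientation']).T@(np.array(X)-p['origin'])); return c[:2]/c[2]
def save(p,name,crop=None,s=1):
    im=p['pixels'][:,:,::-1]
    if crop: im=im[crop[1]:crop[3],crop[0]:crop[2]]
    cv2.imwrite('pics/'+name,cv2.resize(im,None,fx=s,fy=s,interpolation=cv2.INTER_CUBIC))
E
python3 - <<'E'
from h import *
print(telemetry.get_obs(), env.finger_overhang)
a=cam('top');b=cam('scene')
save(a,'top.png');save(b,'scene.png')
for p in (a,b):
    print(p['origin'],p['orientation'],p['mtx'])
for n in ['funnel_grip','seat','seat_rim','valve_grip','bottle','cup']:
  for p in (a,b):
    try: print(n,[(np.round(d['centre']),round(d['p'],2)) for d in models.search_frame(p,n)[:4]])
    except Exception as e: print(n,e)
E
```

```text
{'time_s': 0.0, 'qpos': array([-71.0982332 ,  18.43916742,  -4.01677907,  83.1726211 ,
         1.2919568 ,  78.54143506,  -3.25861777]), 'joint_velocities': array([-0.12414994, -0.03525054,  0.09861502, -0.00462191,  0.03901971,
        0.05454653,  0.06804191]), 'effort': array([-9.82104416e-05, -4.91298366e+01, -4.04041009e-01, -3.12539577e+01,
       -6.39905711e-02,  4.34994511e-02,  1.93720762e-04]), 'tool_pos': array([0.20173055, 0.61736173, 0.23548041]), 'tool_rot': array([-1.79891853e+02,  2.30550704e-03,  1.61909893e+02]), 'force': array([-0.34700133, -0.45969051,  0.25207879]), 'wrist_torque': array([-0.02558442,  0.01345883, -0.01114159]), 'grasp_force': 0.0, 'grip_width': 0.08682458397985085} 0.014
[0.30693503 0.3102537  1.58372819] [-170.4799054    -0.51545166  -89.86413114] [[467.25547573   0.         279.80599861]
 [  0.         467.25547573 207.40901838]
 [  0.           0.           1.        ]]
[0.831484   1.07383348 1.51793201] [-151.23492766   -0.79690893  161.26050734] [[486.54783363   0.         276.98686252]
 [  0.         486.54783363 212.33328748]
 [  0.           0.           1.        ]]
funnel_grip [(array([150., 259.]), 0.73), (array([212., 258.]), 0.72), (array([248., 214.]), 0.68)]
funnel_grip [(array([292., 234.]), 0.84), (array([327., 220.]), 0.76), (array([344., 248.]), 0.68), (array([366., 307.]), 0.62)]
seat [(array([335., 229.]), 0.73)]
seat [(array([273., 153.]), 0.54), (array([295., 178.]), 0.53)]
seat_rim [(array([338., 230.]), 0.6)]
seat_rim [(array([276., 155.]), 0.63), (array([210., 156.]), 0.52)]
valve_grip [(array([302., 237.]), 0.52)]
valve_grip [(array([292., 184.]), 0.59)]
bottle [(array([362., 167.]), 0.93)]
bottle [(array([211., 154.]), 0.77), (array([294., 180.]), 0.31)]
cup [(array([389., 180.]), 0.67), (array([333., 229.]), 0.51), (array([364., 166.]), 0.38)]
cup [(array([217., 130.]), 0.71)]
```

View pics/top.png

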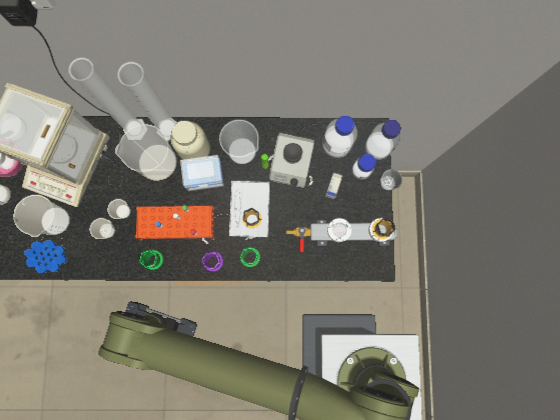

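View pics/scene.png

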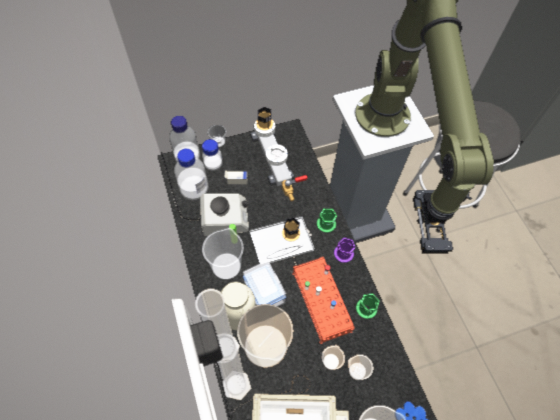

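The top view shows the loose amber funnel in the white tray at (251,217). The free seat is at (338,230), the locked amber funnel at (382,229), and the red lever at (302,242) pointing to the robot. Candidates for the grip are the amber one at (251,217), green at (250,257) and (151,260), purple at (212,261), and the amber one already locked at (382,229). The description fits the loose amber one in the tray. I'll confirm that in a crop.

Run:
```python
from h import *
a=cam('top');b=cam('scene')
A=a['pixels'][175:275,225:405,::-1];B=b['pixels'][100:260,230:390,::-1]
A=cv2.resize(A,(780,433),interpolation=cv2.INTER_CUBIC)
cv2.imwrite('pics/c1.png',A)
for n in ['funnel_grip','seat','valve_grip','bottle','cup']:
  for k,p in (('top',a),('scene',b)):
    for d in models.cut_out(p,n)[:4]:
      ys,xs=np.nonzero(d['pixels']); 
      if len(xs): print(n,k,np.round(d['centre'],1),round(d['p'],2),xs.min(),xs.max(),ys.min(),ys.max(),np.round(atz(p,d['centre'],.075),3))
# two view of amber: top
def tri(pa,pb):
    oa,da=ray(a,pa);ob,db=ray(b,pb)
    da/=np.linalg.norm(da);db/=np.linalg.norm(db)
    s=np.linalg.lstsq(np.c_[da,-db],ob-oa,rcond=None)[0]
    return (oa+da*s[0]+ob+db*s[1])/2, np.linalg.norm(oa+da*s[0]-ob-db*s[1])
# red segmentation for lever
for k,p in (('top',a),('scene',b)):
    h=cv2.cvtColor(p['pixels'],cv2.COLOR_RGB2HSV)
    m=(((h[...,0]<4)|(h[...,0]>174))&(h[...,1]>190)&(h[...,2]>120)).astype(np.uint8)
    n,l,s,c=cv2.connectedComponentsWithStats(m)
    print(k,[(s[i].tolist(),c[i].round(1).tolist()) for i in range(1,n) if s[i,4]>8])
```

```text
funnel_grip top [149.2 258. ] 0.77 139 163 250 269 [0.394 0.716 0.075]
funnel_grip top [247.3 259.7] 0.71 240 259 248 266 [0.389 0.401 0.075]
funnel_grip top [210.7 256.8] 0.57 202 222 252 270 [0.398 0.519 0.075]
funnel_grip top [245.6 216.7] 0.52 242 260 208 227 [0.529 0.409 0.075]
funnel_grip scene [326.7 221.5] 0.9 317 335 209 231 [0.411 0.416 0.075]
funnel_grip scene [367.4 306.9] 0.79 356 377 295 318 [0.401 0.73  0.075]
funnel_grip scene [343.7 248.1] 0.74 334 353 238 261 [0.394 0.524 0.075]
funnel_grip scene [290.  232.2] 0.6 281 299 217 241 [0.541 0.415 0.075]
seat top [334.5 227.4] 0.76 328 349 219 240 [0.495 0.119 0.075]
seat scene [275.6 154. ] 0.74 266 286 145 165 [0.485 0.1   0.075]
valve_grip top [301.2 233.1] 0.54 298 304 227 246 [0.476 0.228 0.075]
bottle top [363.5 166.2] 0.71 352 375 153 179 [0.7   0.019 0.075]
bottle scene [208.9 151.6] 0.9 202 221 139 170 [0.712 0.015 0.075]
cup top [388.2 182.1] 0.58 380 401 170 189 [ 0.646 -0.061  0.075]
cup scene [215.  132.5] 0.54 207 225 125 146 [ 0.668 -0.062  0.075]
top [([300, 239, 3, 13, 37], [301.1, 245.3])]
scene []
```

View pics/c1.png

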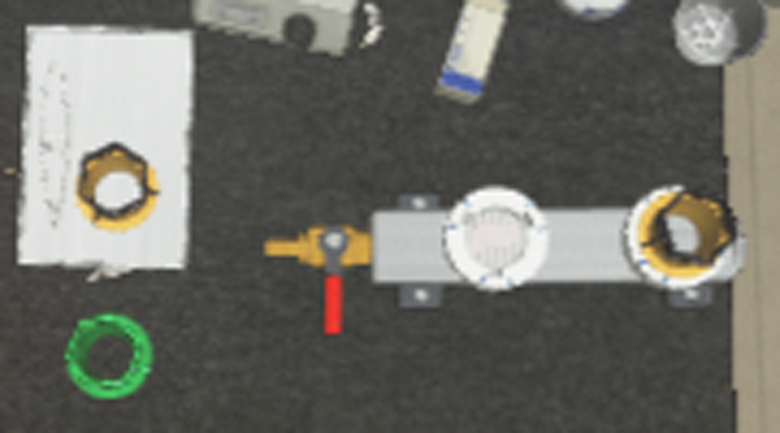

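The crop confirms it: the amber funnel with the black hex rim is loose in the white tray at full pixel (252,217). I'll go above it for a near look.

Call:
{"api": "drive_tool", "payload": {
  "angular": [
    [0, 0, 0],
    [0, 0, 0],
    [0, 0, 0],
    [0, 0, 0],
    [0, 0, 0],
    [0, 0, 0],
    [0, 0, 0],
    [0, 0, 0],
    [0, 0, 0],
    [0, 0, 0],
    [0, 0, 0],
    [0, 0, 0],
    [0, 0, 0]
  ],
  "delta_pos": [
    [-3, -1, 0],
    [-3, -1, 0],
    [-3, -1, 0],
    [-3, -1, 0],
    [-3, -1, 0],
    [-3, -1, 0],
    [-3, -1, 0],
    [-3, -1, 0],
    [-3, -1, 0],
    [-3, -1, 0],
    [-3, -1, 0],
    [-3, -1, 0],
    [0, 0, 0]
  ],
  "gripper": [8.7, 8.7, 8.7, 8.7, 8.7, 8.7, 8.7, 8.7, 8.7, 8.7, 8.7, 8.7, 8.7]
}}

```text
time_s: 2.6
tool_pos: [0.5117, 0.3867, 0.2366]
tool_rot: [-179.9, 0.2, 161.4]
force: [-0.1, -1.1, -0.2]
grip_width: 0.0867
grasp_force: 0.0
```

Run:
```python
from h import *
p=cam('wrist');save(p,'w1.png')
np.savez('w1.npz',**{k:np.array(p[k]) for k in('pixels','mtx','origin','orientation')})
s=telemetry.get_obs();print(s['time_s'],s['tool_pos'],s['tool_rot'],s['qpos'],p['origin'],p['orientation'],p['mtx'][0])
for d in models.cut_out(p,'funnel_grip'): print(d['centre'],d['p'],atz(p,d['centre'],.075))
```

```text
2.65 [0.50928901 0.38928458 0.23654082] [-1.79962676e+02  7.45811109e-02  1.61599428e+02] [-46.04834224  17.14688888   7.81614357  84.90158553  -2.26363826
  78.10127443  33.49039609] [0.43778869 0.41160459 0.38470194] [1.63399896e+02 1.03041633e-01 7.14274835e+01] [347.82500316   0.         279.86004492]
[243.8, 50.6] 0.96 [0.39227809 0.39502598 0.075     ]
[294.3, 201.7] 0.69 [0.52881163 0.39457781 0.075     ]
[371.0, 17.1] 0.56 [0.40150829 0.5002678  0.075     ]
```

View pics/w1.png

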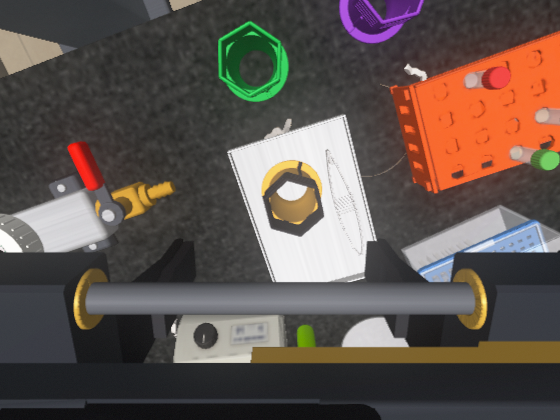

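Wrist view: the funnel's hex rim is centred at about (293,202), and a black lug ridge shows on the flange at (300,168). I'll fit the prism for pose and yaw.

```bash
cat > fit.py <<'E'
from h import *
from scipy.optimize import differential_evolution
def prism(p,x,y,yaw,zc):
    a=yaw+np.radians(30+60*np.arange(6)); r=.025/np.cos(np.pi/6)
    P=[proj(p,[x+r*np.cos(t),y+r*np.sin(t),z]) for z in(zc-.0135,zc+.0135) for t in a]
    return cv2.convexHull(np.array(P,np.float32)*16)
def fit(p,c,zb,x0,w=45):
    c=np.round(c).astype(int)
    im=p['pixels'].astype(int); dark=(im.max(2)<70).astype(np.uint8)
    box=np.zeros_like(dark); cv2.circle(box,tuple(map(int,c)),w,1,-1); dark*=box
    op=cv2.morphologyEx(dark,cv2.MORPH_OPEN,np.ones((5,5),np.uint8))
    n,l,s,_=cv2.connectedComponentsWithStats(op); k=1+np.argmax(s[1:,4])
    cs,_=cv2.findContours((l==k).astype(np.uint8),0,1)
    m=np.zeros_like(dark); cv2.fillPoly(m,[cv2.convexHull(np.vstack(cs))],1)
    def cost(v):
        q=np.zeros_like(m); cv2.fillConvexPoly(q,prism(p,v[0],v[1],v[2],v[3]).astype(np.int32),1,shift=4)
        return 1-(q&m).sum()/max(1,(q|m).sum())
    r=differential_evolution(cost,[(x0[0]-.02,x0[0]+.02),(x0[1]-.02,x0[1]+.02),(0,np.pi/3),zb],seed=1,maxiter=60,popsize=12)
    return r.x,r.fun,m
E
python3 - <<'E'
from fit import *
p=dict(np.load('w1.npz'))
for zb in [(.0725,.073),(.078,.0785),(.07,.09)]:
  v,f,m=fit(p,(293,202),zb,(.529,.395)); print(v,np.degrees(v[2]),f,m.sum())
for zt in (.024,.03):
  g=atz(p,(300,168),zt); print('ridge',g,np.degrees(np.arctan2(g[1]-v[1],g[0]-v[0])),np.hypot(*(g-v[:2].tolist()+[0] if 0 else g[:2]-v[:2])))
im=p['pixels'][:,:,::-1].copy()
for zz in (v[3]-.0135,v[3]+.0135):
  a=v[2]+np.radians(30+60*np.arange(6)); r=.02887
  P=np.array([proj(p,[v[0]+r*np.cos(t),v[1]+r*np.sin(t),zz]) for t in a]); cv2.polylines(im,[np.int32(np.round(P*16))],True,(255,0,255),1,shift=4)
cv2.imwrite('pics/f1.png',cv2.resize(im[130:260,220:380],None,fx=4.5,fy=4.5,interpolation=cv2.INTER_CUBIC))
E
```

```text
Traceback (most recent call last):
  File "fit.py", line 12, in fit
    n,l,s,_=cv2.connectedComponentsWithStats(op); k=1+np.argmax(s[1:,4])
                                                      ~~~~~~~~~^^^^^^^^^
ValueError: attempt to get argmax of an empty sequence
```

```bash
sed -i 's/np.ones((5,5)/np.ones((3,3)/' fit.py
cat > t.py <<'E'
from fit import *
p=dict(np.load('w1.npz'))
print(p['pixels'][195:210,262:272].max(2)[7], p['pixels'][165:172,300].tolist())
for zb in [(.0725,.073),(.078,.0785),(.07,.09)]:
  v,f,m=fit(p,(293,202),zb,(.529,.395)); print(v,np.degrees(v[2]),f,m.sum())
for zt in (.024,.03):
  g=atz(p,(300,168),zt); print('ridge',g,np.degrees(np.arctan2(g[1]-v[1],g[0]-v[0])),np.hypot(*(g[:2]-v[:2])))
im=p['pixels'][:,:,::-1].copy()
for zz in (v[3]-.0135,v[3]+.0135):
  a=v[2]+np.radians(30+60*np.arange(6)); r=.02887
  P=np.array([proj(p,[v[0]+r*np.cos(t),v[1]+r*np.sin(t),zz]) for t in a]); cv2.polylines(im,[np.int32(np.round(P*16))],True,(255,0,255),1,shift=4)
cv2.imwrite('pics/f1.png',cv2.resize(im[130:260,220:380],None,fx=4.5,fy=4.5,interpolation=cv2.INTER_CUBIC))
E
python3 t.py
```

```text
[234 190 109  77  72  71  69  99 114 119] [[88, 82, 82], [87, 82, 82], [90, 83, 81], [112, 98, 81], [132, 109, 81], [96, 85, 76], [81, 75, 74]]Traceback (most recent call last):
  File "t.py", line 5, in <module>
    v,f,m=fit(p,(293,202),zb,(.529,.395)); print(v,np.degrees(v[2]),f,m.sum())
          ~~~^^^^^^^^^^^^^^^^^^^^^^^^^^^^
  File "fit.py", line 12, in fit
    n,l,s,_=cv2.connectedComponentsWithStats(op); k=1+np.argmax(s[1:,4])
                                                      ~~~~~~~~~^^^^^^^^^
    return _wrapfunc(a, 'argmax', axis=axis, out=out, **kwds)
    return bound(*args, **kwds)
ValueError: attempt to get argmax of an empty sequence
```

```bash
sed -i 's/im.max(2)<70)/im.max(2)<105)\&(im.max(2)-im.min(2)<25)/;s/dark=(im/dark=((im/;s/<25).astype/<25)).astype/' fit.py; python3 t.py
```

```text
[234 190 109  77  72  71  69  99 114 119] [[88, 82, 82], [87, 82, 82], [90, 83, 81], [112, 98, 81], [132, 109, 81], [96, 85, 76], [81, 75, 74]]
[0.52993282 0.39317499 0.48149521 0.07256556] 27.587643443889263 0.03614864864864864 2865
[0.52780908 0.39330284 0.46818086 0.07800971] 26.824787261476807 0.06435805292388108 2865
[0.53077042 0.39265158 0.47209221 0.07000933] 27.048891068047485 0.026306798770071693 2865
ridge [0.51054858 0.40880443 0.024     ] 141.38276308372483 0.025881211000506055
ridge [0.50933828 0.408851   0.03      ] 142.91629558010237 0.026865554642244556
```

View pics/f1.png

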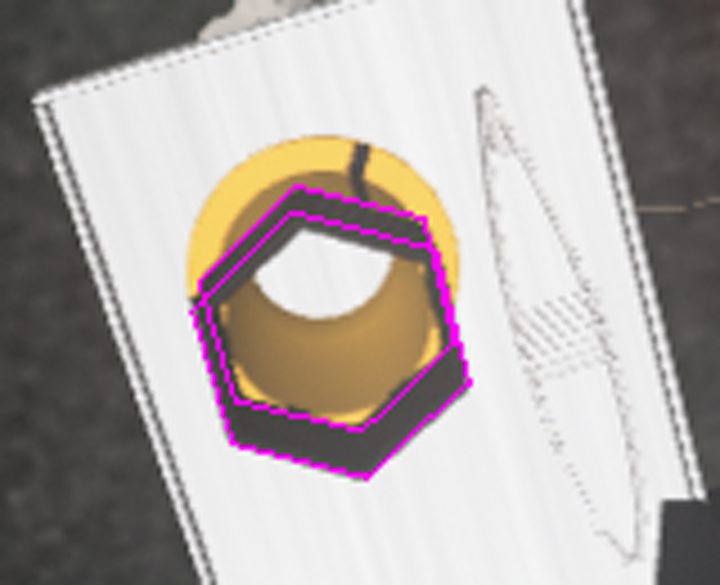

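The fit matches the rim. The funnel is at about (0.530, 0.393), with flats at 27.2° and lugs at 27, 147 and 267°; the ridge seen at ~145° agrees. Next I look at the seat from near for its slots.

Call:
{"api": "drive_tool", "payload": {
  "angular": [
    [0, 0, 0],
    [0, 0, 0],
    [0, 0, 0],
    [0, 0, 0],
    [0, 0, 0],
    [0, 0, 0],
    [0, 0, 0],
    [0, 0, 0],
    [0, 0, 0],
    [0, 0, 0],
    [0, 0, 0],
    [0, 0, 0]
  ],
  "delta_pos": [
    [-0.5, -2.8, 0],
    [-0.5, -2.8, 0],
    [-0.5, -2.8, 0],
    [-0.5, -2.8, 0],
    [-0.5, -2.8, 0],
    [-0.5, -2.8, 0],
    [-0.5, -2.8, 0],
    [-0.5, -2.8, 0],
    [-0.5, -2.8, 0],
    [-0.5, -2.8, 0],
    [0, 0, 0],
    [0, 0, 0]
  ],
  "gripper": [8.7, 8.7, 8.7, 8.7, 8.7, 8.7, 8.7, 8.7, 8.7, 8.7, 8.7, 8.7]
}}

```text
time_s: 3.9
tool_pos: [0.467, 0.1115, 0.2369]
tool_rot: [179.9, 0.0, 162.0]
force: [0.5, 0.5, -0.4]
grip_width: 0.0868
grasp_force: 0.0
```

Run:
```python
from h import *
p=cam('wrist')
np.savez('w2.npz',**{k:np.array(p[k]) for k in('pixels','mtx','origin','orientation')})
s=telemetry.get_obs();print(s['time_s'],s['tool_pos'],s['tool_rot'],s['qpos'],p['origin'],p['orientation'])
for n in('seat','valve_grip'):
  for d in models.cut_out(p,n): print(n,d['centre'],d['p'],atz(p,d['centre'],.085))
save(p,'w2.png',(80,60,480,300),2)
```

```text
3.95 [0.46706505 0.1121696  0.23682744] [1.79923866e+02 4.08091939e-03 1.62039737e+02] [-33.69195563  -2.93920185  16.56366924 106.92055189   0.80196739
  75.8510848   54.69547272] [0.39318082 0.1350999  0.38535102] [ 1.63604702e+02 -9.20920400e-02  7.19767159e+01]
seat [280.5, 211.9] 0.61 [0.48615022 0.10596891 0.085     ]
valve_grip [399.6, 135.8] 0.83 [0.45276822 0.22358053 0.085     ]
```

View pics/w2.png

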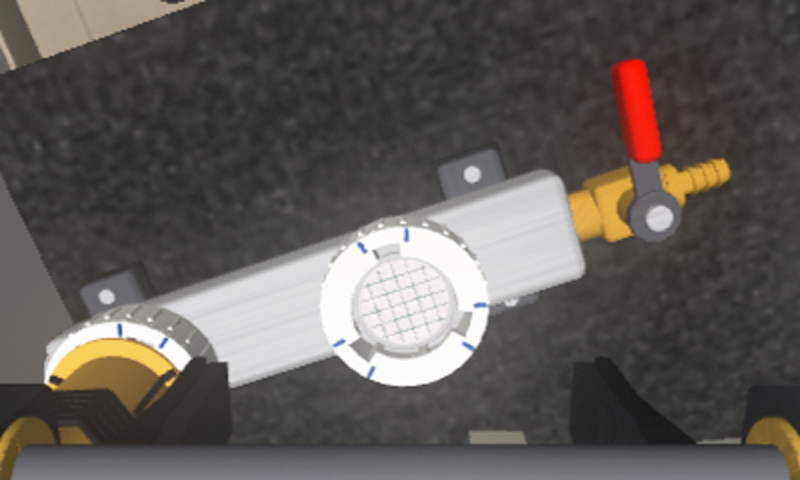

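The slots lie between the blue tick pairs, at crop pixels (361,247)/(406,234), (480,305)/(468,346) and (340,342)/(372,372). The red lever runs from (632,70) to (650,155), with its axis at (657,216). I'll compute the seat centre, slot angle and valve geometry.

Run:
```python
from h import *
p=dict(np.load('w2.npz'))
im=p['pixels'].astype(int)
m=((im[...,2]-im[...,0]>40)).astype(np.uint8)
n,l,s,c=cv2.connectedComponentsWithStats(m)
T=[]
for i in range(1,n):
    if s[i,4]>=5 and np.hypot(c[i][0]-282,c[i][1]-212)<50: T.append(atz(p,c[i],.092)[:2]); print(s[i],c[i],T[-1])
T=np.array(T);
if len(T)==6:
    C=T.mean(0);print('centre by ticks',C)
    d=T-C;print('r',np.hypot(*d.T),'ang',np.sort(np.degrees(np.arctan2(d[:,1],d[:,0]))%120), np.sort(np.degrees(np.arctan2(d[:,1],d[:,0]))))
# white ring
w=((im.min(2)>235)).astype(np.uint8); n,l,s,c=cv2.connectedComponentsWithStats(w)
k=l[212+0,282-36] or 1+np.argmax(s[1:,4]); cs,_=cv2.findContours((l==k).astype(np.uint8),0,1)
P=np.array([atz(p,q[0],.092)[:2] for q in cv2.convexHull(max(cs,key=len))],np.float32)
print('ring',cv2.minEnclosingCircle(P),cv2.fitEllipse(P))
pts={'axis':((657/2+80,216/2+60),.08)}
h=cv2.cvtColor(p['pixels'],cv2.COLOR_RGB2HSV)
rm=(((h[...,0]<6)|(h[...,0]>172))&(h[...,1]>150)&(h[...,2]>100)).astype(np.uint8)
n,l,s,c=cv2.connectedComponentsWithStats(rm);k=1+np.argmax(s[1:,4]);print(s[k],c[k],atz(p,c[k],.08))
ys,xs=np.nonzero(l==k);vx,vy,_,_=cv2.fitLine(np.c_[xs,ys].astype(np.float32),2,0,.01,.01).ravel()
t=(xs-c[k][0])*vx+(ys-c[k][1])*vy
e=[atz(p,c[k]+np.array([vx,vy])*q,.08) for q in(t.min(),t.max())];print(e,np.hypot(*(e[0]-e[1])[:2]))
for z in(.08,.09): print('axis',z,atz(p,(408.5,168),z))
```

```text
[282 174   2   7  13] [282.53846154 177.23076923] [0.45469682 0.11800508]
[259 181   4   6  13] [260.46153846 183.30769231] [0.45388748 0.0981954 ]
[317 212   6   2  12] [319.5 212.5] [0.49523493 0.1393627 ]
[246 230   6   4  13] [248.69230769 231.38461538] [0.49265025 0.07369544]
[311 231   6   4  13] [313.53846154 232.61538462] [0.51190683 0.12892556]
[264 243   4   6  12] [265.25       245.41666667] [0.5102343 0.0834933]
centre by ticks [0.4864351  0.10694625]
r [0.03360976 0.03370349 0.03358963 0.03382668 0.03364371 0.03341321] ang [40.5873945  40.78971272 40.79060173 74.81238925 75.04883565 75.41983856] [-164.95116435  -79.4126055   -44.58016144   40.79060173   74.81238925
  160.78971272]
ring ((0.4851733446121216, 0.1072775200009346), 0.03807820379734039) ((0.48607683181762695, 0.10715018212795258), (0.0734940618276596, 0.07499674707651138), 176.82086181640625)
[385  89  26  53 918] [397.88017429 114.75599129] [0.43593937 0.22749938 0.08      ]
[array([0.41449213, 0.22796359, 0.08      ]), array([0.45889747, 0.22700247, 0.08      ])] 0.044415741089573364
axis 0.08 [0.48395138 0.22645352 0.08      ]
axis 0.09 [0.48097872 0.22346176 0.09      ]
```

Seat centre is (0.4864, 0.1069) and the slots are at 57.9° + 120k. Valve axis is about (0.485, 0.226), with the lever near 179°. Now I go over the funnel with yaw 117.2° for the grasp.

Call:
{"api": "drive_tool", "payload": {
  "angular": [
    [0, 0, 0],
    [0, 0, 0],
    [0, 0, 0],
    [0, 0, 0],
    [0, 0, 0],
    [0, 0, 0],
    [0, 0, 0],
    [0, 0, 0],
    [0, 0, 0],
    [0, 0, 0],
    [0, 0, 0.0978],
    [0, 0, 0.0978],
    [0, 0, 0.0978],
    [0, 0, 0.0978],
    [0, 0, 0.0978],
    [0, 0, 0.0978],
    [0, 0, 0.0978],
    [0, 0, 0.0978],
    [0, 0, 0]
  ],
  "delta_pos": [
    [0.27, 2.87, 0],
    [0.27, 2.87, 0],
    [0.27, 2.87, 0],
    [0.27, 2.87, 0],
    [0.27, 2.87, 0],
    [0.27, 2.87, 0],
    [0.27, 2.87, 0],
    [0.27, 2.87, 0],
    [0.27, 2.87, 0],
    [0.27, 2.87, 0],
    [0, 0, 0.9],
    [0, 0, 0.9],
    [0, 0, 0.9],
    [0, 0, 0.9],
    [0, 0, 0.9],
    [0, 0, 0.9],
    [0, 0, 0.9],
    [0, 0, 0.9],
    [0, 0, 0]
  ],
  "gripper": [8.7, 8.7, 8.7, 8.7, 8.7, 8.7, 8.7, 8.7, 8.7, 8.7, 8.7, 8.7, 8.7, 8.7, 8.7, 8.7, 8.7, 8.7, 8.7]
}}

```text
time_s: 5.95
tool_pos: [0.5291, 0.3925, 0.1624]
tool_rot: [-179.8, 0.0, 117.2]
force: [-0.2, 0.5, 0.4]
grip_width: 0.0872
grasp_force: 0.0
```

Run:
```python
from fit import *
p=cam('wrist'); s=telemetry.get_obs(); print(s['time_s'],s['tool_pos'],s['tool_rot'],s['force'])
c=proj(p,(.53,.393,.0725)); print(c)
for zb in [(.0725,.0735),(.066,.082)]:
  v,f,m=fit(p,c,zb,(.530,.393),75); print(v,np.degrees(v[2]),f,m.sum())
R0=Rm(s['tool_rot']);print('tool delta cm',100*R0.T@(np.array([v[0],v[1],.068])-s['tool_pos']))
```

```text
6.0 [0.52964323 0.39259994 0.16341643] [-1.79882170e+02  6.71105940e-03  1.17312638e+02] [-0.28919707  0.10101013  0.38133677]
[281.86190558 211.91213376]
[0.52959444 0.39099526 0.51371934 0.07341679] 29.433949815125153 0.482308936514355 9892
[0.52980216 0.39068953 0.53442178 0.0819715 ] 30.620112569850736 0.4453093408815204 9892
tool delta cm [-0.17591761 -0.05391422  9.54179521]
```

The near fit caught the fingers, so it is no good. I trust the earlier fit, since the pose is already over it. Descend and grip.

Call:
{"api": "drive_tool", "payload": {
  "angular": [
    [0, 0, 0],
    [0, 0, 0],
    [0, 0, 0],
    [0, 0, 0],
    [0, 0, 0],
    [0, 0, 0],
    [0, 0, 0],
    [0, 0, 0],
    [0, 0, 0],
    [0, 0, 0],
    [0, 0, 0],
    [0, 0, 0],
    [0, 0, 0],
    [0, 0, 0],
    [0, 0, 0],
    [0, 0, 0],
    [0, 0, 0],
    [0, 0, 0]
  ],
  "delta_pos": [
    [0, 0, 0.95],
    [0, 0, 0.95],
    [0, 0, 0.95],
    [0, 0, 0.95],
    [0, 0, 0.95],
    [0, 0, 0.95],
    [0, 0, 0.95],
    [0, 0, 0.95],
    [0, 0, 0.95],
    [0, 0, 0.95],
    [0, 0, 0],
    [0, 0, 0],
    [0, 0, 0],
    [0, 0, 0],
    [0, 0, 0],
    [0, 0, 0],
    [0, 0, 0],
    [0, 0, 0]
  ],
  "gripper": [8.7, 8.7, 8.7, 8.7, 8.7, 8.7, 8.7, 8.7, 8.7, 8.7, 8.7, 4.5, 4.5, 4.5, 4.5, 4.5, 4.5, 4.5],
  "squeeze": 40
}}

```text
time_s: 7.8
tool_pos: [0.531, 0.3916, 0.0698]
tool_rot: [180.0, -0.0, 117.1]
force: [0.3, 0.2, 1.7]
grip_width: 0.0498
grasp_force: 39.7
```

Call:
{"api": "drive_tool", "payload": {
  "angular": [
    [0, 0, 0],
    [0, 0, 0],
    [0, 0, 0],
    [0, 0, 0],
    [0, 0, 0],
    [0, 0, 0],
    [0, 0, 0],
    [0, 0, 0],
    [0, 0, 0],
    [0, 0, 0],
    [0, 0, 0],
    [0, 0, 0],
    [0, 0, 0],
    [0, 0, 0],
    [0, 0, 0],
    [0, 0, 0],
    [0, 0, 0],
    [0, 0, 0],
    [0, 0, 0],
    [0, 0, 0]
  ],
  "delta_pos": [
    [0, 0, -0.8],
    [0, 0, -1.6],
    [0, 0, -2.0],
    [0, 0, -2.0],
    [0, 0, -2.0],
    [0, 0, -2.0],
    [0, 0, -2.4],
    [-1.95, -1.41, 0],
    [-1.95, -1.41, 0],
    [-1.95, -1.41, 0],
    [-1.95, -1.41, 0],
    [-1.95, -1.41, 0],
    [-1.95, -1.41, 0],
    [-1.95, -1.41, 0],
    [-1.95, -1.41, 0],
    [-1.95, -1.41, 0],
    [-1.95, -1.41, 0],
    [-1.95, -1.41, 0],
    [-1.95, -1.41, 0],
    [0, 0, 0]
  ],
  "gripper": [4.5, 4.5, 4.5, 4.5, 4.5, 4.5, 4.5, 4.5, 4.5, 4.5, 4.5, 4.5, 4.5, 4.5, 4.5, 4.5, 4.5, 4.5, 4.5, 4.5]
}}

```text
time_s: 9.8
tool_pos: [0.487, 0.1021, 0.1991]
tool_rot: [179.9, 0.0, 116.8]
force: [-0.4, 0.8, -0.9]
grip_width: 0.0493
grasp_force: 39.7
```

Call:
{"api": "drive_tool", "payload": {
  "angular": [
    [0, 0, -0.1072],
    [0, 0, -0.1072],
    [0, 0, -0.1072],
    [0, 0, -0.1072],
    [0, 0, -0.1072],
    [0, 0, 0],
    [0, 0, 0]
  ],
  "delta_pos": [
    [0, 0, 0],
    [0, 0, 0],
    [0, 0, 0],
    [0, 0, 0],
    [0, 0, 0],
    [0, 0, 0],
    [0, 0, 0]
  ],
  "gripper": [4.5, 4.5, 4.5, 4.5, 4.5, 4.5, 4.5]
}}

```text
time_s: 10.5
tool_pos: [0.4869, 0.1066, 0.1983]
tool_rot: [179.9, 0.0, 147.7]
force: [0.6, 0.7, -0.5]
grip_width: 0.0498
grasp_force: 39.7
```

Run:
```python
from fit import *
L=[telemetry.get_obs() for _ in range(1)]
p=cam('wrist'); s=telemetry.get_obs(); print(s['time_s'],s['tool_pos'],s['tool_rot'],s['force'],s['grasp_force'],s['qpos'])
np.savez('w3.npz',**{k:np.array(p[k]) for k in('pixels','mtx','origin','orientation')})
save(p,'w3.png',(160,100,440,310),2.8)
```

```text
10.55 [0.48691441 0.10649385 0.19812472] [1.79949058e+02 1.89765956e-02 1.47680667e+02] [ 0.4245282  -0.34736959 -1.30716769] 39.67988407239318 [-37.86404642   0.7296897   22.80244448 108.02683307  -0.32031474
  71.25043451  42.72011643]
```

View pics/w3.png

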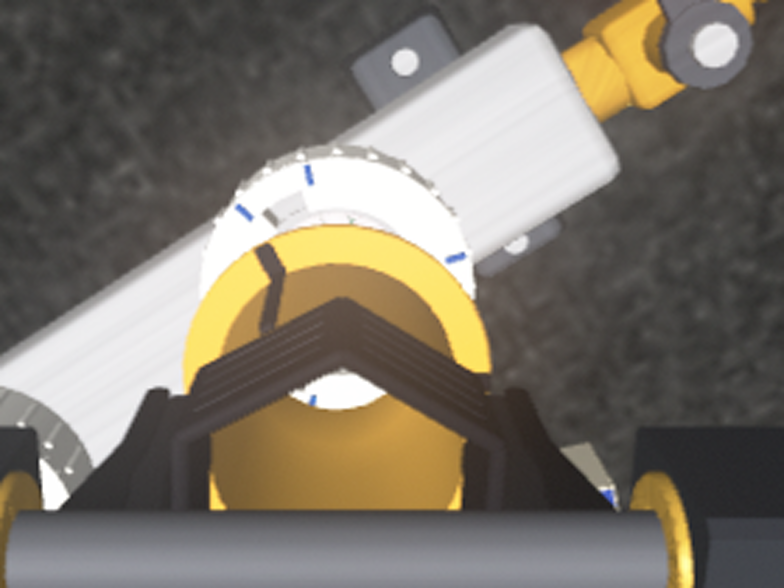

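The wrist view shows the held funnel, with its flange ridge at crop (268,258), near the slot between the blue ticks at (245,212) and (308,175). I'll check alignment numerically.

Run:
```python
from h import *
from scipy.optimize import least_squares
p=dict(np.load('w3.npz')); im=p['pixels'].astype(int)
z=.1981+.005-.048
# flange outer edge: topmost yellow per column
ye=(im[...,0]-im[...,2]>60)&(im[...,0]>200)
P=[]
for c in range(228,334,3):
    r=np.nonzero(ye[150:236,c])[0]
    if len(r): P.append(atz(p,(c,150+r[0]-.5),z)[:2])
P=np.array(P)
f=least_squares(lambda v:np.hypot(P[:,0]-v[0],P[:,1]-v[1])-.0325,[.487,.107],loss='soft_l1',f_scale=.0005)
print('flange centre',f.x,np.abs(f.fun).max())
dk=((im.max(2)<100)).astype(np.uint8); 
rows=[]
for r in range(188,194):
    c=np.nonzero(dk[r,248:264])[0]+248
    if len(c): g=atz(p,(c.mean(),r),z)[:2]; d=g-f.x; rows.append((np.hypot(*d),np.degrees(np.arctan2(d[1],d[0]))))
print(np.round(rows,4))
m=((im[...,2]-im[...,0]>40)).astype(np.uint8)
n,l,s,c=cv2.connectedComponentsWithStats(m)
for i in range(1,n):
    if s[i,4]>=8 and 230<c[i][0]<340 and c[i][1]<230: g=atz(p,c[i],.092)[:2]; d=g-[.4864,.1069]; print(c[i],np.hypot(*d),np.degrees(np.arctan2(d[1],d[0])))
```

```text
flange centre [0.48521397 0.10743118] 0.00039064864253211123
[]
[269.82352941 161.88235294] 0.03382050294547324 160.37042469730196
[246.9 175.5] 0.033526047261125305 -165.06732474582645
[322.42105263 191.68421053] 0.0337696818222534 75.36394654413486
```

Run:
```python
from h import *
p=dict(np.load('w3.npz')); im=p['pixels'].astype(int)
z=.1981+.005-.048; C=np.array([.4852,.1074])
for r in range(187,197):
    v=im[r,246:266,0]; w=np.clip(180-v,0,None); 
    cc=(w*np.arange(246,266)).sum()/max(1,w.sum()); g=atz(p,(cc,r),z)[:2]-C
    print(r,v.tolist(),round(cc,1),round(np.hypot(*g),4),round(np.degrees(np.arctan2(g[1],g[0])),1))
```

```text
187 [255, 255, 255, 255, 253, 244, 228, 191, 132, 104, 153, 243, 253, 254, 254, 254, 254, 254, 254, 254] 254.9 0.0315 174.1
188 [255, 255, 255, 251, 234, 190, 127, 102, 103, 105, 102, 151, 247, 254, 254, 254, 254, 254, 254, 254] 254.3 0.0312 175.1
189 [255, 254, 251, 247, 221, 138, 102, 104, 103, 105, 104, 102, 238, 253, 254, 254, 254, 254, 254, 254] 254.2 0.0307 175.7
190 [250, 239, 250, 253, 240, 158, 102, 103, 104, 104, 105, 103, 153, 247, 254, 254, 254, 254, 254, 254] 254.5 0.0301 176.0
191 [240, 250, 253, 253, 254, 218, 111, 103, 102, 104, 105, 105, 102, 238, 253, 254, 254, 254, 254, 254] 255.0 0.0294 176.1
192 [252, 253, 254, 254, 254, 241, 158, 103, 104, 104, 105, 104, 105, 154, 245, 253, 254, 254, 254, 254] 255.5 0.0288 176.1
193 [253, 254, 254, 254, 254, 254, 219, 111, 103, 105, 104, 104, 105, 103, 201, 251, 254, 254, 254, 254] 256.0 0.0281 176.2
194 [253, 254, 254, 254, 254, 254, 241, 160, 106, 104, 104, 104, 105, 105, 154, 243, 253, 254, 254, 254] 256.5 0.0275 176.3
195 [254, 254, 254, 254, 254, 254, 254, 224, 120, 104, 104, 104, 105, 105, 104, 151, 247, 254, 253, 253] 257.3 0.0268 176.1
196 [254, 254, 254, 254, 254, 254, 254, 240, 162, 111, 104, 103, 103, 104, 103, 101, 240, 252, 248, 235] 257.9 0.0261 176.1
```

The ridge is at ~176.1° and the slot at 177.7°, which is within slack. I'll correct 1° and 0.8 mm and descend to just over the rim.

Call:
{"api": "drive_tool", "payload": {
  "angular": [
    [0, 0, -0.018],
    [0, 0, 0],
    [0, 0, 0],
    [0, 0, 0],
    [0, 0, 0],
    [0, 0, 0],
    [0, 0, 0],
    [0, 0, 0],
    [0, 0, 0]
  ],
  "delta_pos": [
    [-0.08, 0.02, 0],
    [0, 0, 0.8],
    [0, 0, 0.8],
    [0, 0, 0.8],
    [0, 0, 0.7],
    [0, 0, 0.5],
    [0, 0, 0.4],
    [0, 0, 0.3],
    [0, 0, 0]
  ],
  "gripper": [4.5, 4.5, 4.5, 4.5, 4.5, 4.5, 4.5, 4.5, 4.5]
}}

```text
time_s: 11.45
tool_pos: [0.4873, 0.1058, 0.1542]
tool_rot: [-180.0, -0.0, 148.8]
force: [-0.4, 0.9, -0.9]
grip_width: 0.0495
grasp_force: 39.7
```

Call:
{"api": "drive_tool", "payload": {
  "angular": [
    [0, 0, 0],
    [0, 0, 0],
    [0, 0, 0],
    [0, 0, 0]
  ],
  "delta_pos": [
    [0, 0, 0.15],
    [0, 0, 0.15],
    [0, 0, 0.1],
    [0, 0, 0]
  ],
  "gripper": [4.5, 4.5, 4.5, 4.5]
}}

```text
time_s: 11.85
tool_pos: [0.4874, 0.1059, 0.1505]
tool_rot: [-180.0, -0.0, 148.8]
force: [-0.1, -0.6, -0.5]
grip_width: 0.0497
grasp_force: 39.7
```

Call:
{"api": "drive_tool", "payload": {
  "angular": [
    [0, 0, 0],
    [0, 0, 0],
    [0, 0, 0]
  ],
  "delta_pos": [
    [0, 0, 0.15],
    [0, 0, 0.15],
    [0, 0, 0]
  ],
  "gripper": [4.5, 4.5, 4.5]
}}

```text
time_s: 12.15
tool_pos: [0.4878, 0.1059, 0.148]
tool_rot: [180.0, 0.0, 148.8]
force: [-1.7, -0.5, 2.7]
grip_width: 0.0501
grasp_force: 39.7
```

Call:
{"api": "drive_tool", "payload": {
  "angular": [
    [0, 0, 0],
    [0, 0, 0],
    [0, 0, 0]
  ],
  "delta_pos": [
    [0, 0, 0.15],
    [0, 0, 0.15],
    [0, 0, 0]
  ],
  "gripper": [4.5, 4.5, 4.5]
}}

```text
time_s: 12.45
tool_pos: [0.4878, 0.1059, 0.1449]
tool_rot: [180.0, 0.0, 148.8]
force: [-0.9, -1.9, 5.2]
grip_width: 0.0501
grasp_force: 39.7
```

The force follows the spring rate, so the lugs are in the slots. I push on to just past the lip.

Call:
{"api": "drive_tool", "payload": {
  "angular": [
    [0, 0, 0],
    [0, 0, 0],
    [0, 0, 0]
  ],
  "delta_pos": [
    [0, 0, 0.2],
    [0, 0, 0.2],
    [0, 0, 0]
  ],
  "gripper": [4.5, 4.5, 4.5]
}}

```text
time_s: 12.75
tool_pos: [0.4879, 0.1059, 0.1413]
tool_rot: [180.0, 0.0, 148.8]
force: [-2.2, -0.6, 9.6]
grip_width: 0.0498
grasp_force: 39.7
```

Call:
{"api": "drive_tool", "payload": {
  "angular": [
    [0, 0, 0.04],
    [0, 0, 0.04],
    [0, 0, 0.04],
    [0, 0, 0]
  ],
  "delta_pos": [
    [0, 0, 0.03],
    [0, 0, 0],
    [0, 0, 0],
    [0, 0, 0]
  ],
  "gripper": [4.5, 4.5, 4.5, 4.5]
}}

```text
time_s: 13.15
tool_pos: [0.4885, 0.1061, 0.1415]
tool_rot: [179.9, 0.1, 141.9]
force: [-0.4, 0.1, 7.4]
grip_width: 0.0494
grasp_force: 39.7
```

Run:
```python
from h import *
s=telemetry.get_obs(); print({k:np.round(s[k],3) for k in('tool_pos','tool_rot','force','wrist_torque','grip_width')})
```

```text
{'tool_pos': array([0.489, 0.106, 0.141]), 'tool_rot': array([1.79879e+02, 7.40000e-02, 1.41894e+02]), 'force': array([-0.383,  0.052,  7.38 ]), 'wrist_torque': array([-0.183,  0.248, -0.093]), 'grip_width': np.float64(0.049)}
```

Call:
{"api": "drive_tool", "payload": {
  "angular": [
    [0, 0, 0.05],
    [0, 0, 0.05],
    [0, 0, 0.05],
    [0, 0, 0.05],
    [0, 0, 0]
  ],
  "delta_pos": [
    [0, 0, 0],
    [0, 0, 0],
    [0, 0, 0],
    [0, 0, 0],
    [0, 0, 0]
  ],
  "gripper": [4.5, 4.5, 4.5, 4.5, 4.5]
}}

```text
time_s: 13.65
tool_pos: [0.4888, 0.1062, 0.1416]
tool_rot: [179.8, 0.1, 130.4]
force: [-0.0, 0.1, 8.2]
grip_width: 0.0496
grasp_force: 39.7
```

```bash
cat > s.py <<'E'
from h import *
s=telemetry.get_obs(); print({k:np.round(s[k],3).tolist() for k in('time_s','tool_pos','tool_rot','force','wrist_torque','grip_width')})
E
python3 s.py
```

```text
{'time_s': 13.65, 'tool_pos': [0.489, 0.106, 0.142], 'tool_rot': [179.832, 0.066, 130.422], 'force': [-0.009, 0.086, 8.236], 'wrist_torque': [-0.138, 0.128, -0.113], 'grip_width': 0.05}
```

Call:
{"api": "drive_tool", "payload": {
  "angular": [
    [0, 0, 0.05],
    [0, 0, 0.05],
    [0, 0, 0.05],
    [0, 0, 0.05],
    [0, 0, 0.04],
    [0, 0, 0]
  ],
  "delta_pos": [
    [0, 0, 0],
    [0, 0, 0],
    [0, 0, 0],
    [0, 0, 0],
    [0, 0, 0],
    [0, 0, 0]
  ],
  "gripper": [4.5, 4.5, 4.5, 4.5, 4.5, 4.5]
}}

```text
time_s: 14.25
tool_pos: [0.4885, 0.1063, 0.1414]
tool_rot: [179.9, 0.0, 116.7]
force: [-0.8, -0.8, 8.2]
grip_width: 0.0502
grasp_force: 39.7
```

```bash
python3 s.py
```

```text
{'time_s': 14.25, 'tool_pos': [0.488, 0.106, 0.141], 'tool_rot': [179.86, 0.002, 116.695], 'force': [-0.839, -0.779, 8.211], 'wrist_torque': [-0.156, 0.352, -0.068], 'grip_width': 0.05}
```

Call:
{"api": "drive_tool", "payload": {
  "angular": [
    [0, 0, 0.03],
    [0, 0, 0.03],
    [0, 0, 0]
  ],
  "delta_pos": [
    [0, 0, 0],
    [0, 0, 0],
    [0, 0, 0]
  ],
  "gripper": [4.5, 4.5, 4.5]
}}

```text
time_s: 14.55
tool_pos: [0.4884, 0.1063, 0.1414]
tool_rot: [179.9, -0.0, 113.3]
force: [-1.7, -0.8, 8.3]
grip_width: 0.0496
grasp_force: 39.7
```

```bash
python3 s.py
```

```text
{'time_s': 14.55, 'tool_pos': [0.488, 0.106, 0.141], 'tool_rot': [179.868, -0.011, 113.273], 'force': [-1.711, -0.798, 8.281], 'wrist_torque': [-0.152, 0.412, -0.031], 'grip_width': 0.05}
```

Call:
{"api": "drive_tool", "payload": {
  "angular": [
    [0, 0, 0.025],
    [0, 0, 0.025],
    [0, 0, 0]
  ],
  "delta_pos": [
    [0, 0, 0],
    [0, 0, 0],
    [0, 0, 0]
  ],
  "gripper": [4.5, 4.5, 4.5]
}}

```text
time_s: 14.85
tool_pos: [0.4881, 0.1061, 0.1414]
tool_rot: [179.9, -0.0, 110.4]
force: [-2.5, -1.1, 9.6]
grip_width: 0.0499
grasp_force: 39.6
```

```bash
python3 s.py
```

```text
{'time_s': 14.85, 'tool_pos': [0.488, 0.106, 0.141], 'tool_rot': [179.922, -0.004, 110.437], 'force': [-2.454, -1.081, 9.559], 'wrist_torque': [-0.271, 0.591, 0.182], 'grip_width': 0.05}
```

Call:
{"api": "drive_tool", "payload": {
  "angular": [
    [0, 0, 0.025],
    [0, 0, 0.02],
    [0, 0, 0]
  ],
  "delta_pos": [
    [0, 0, 0],
    [0, 0, 0],
    [0, 0, 0]
  ],
  "gripper": [4.5, 4.5, 4.5]
}}

```text
time_s: 15.15
tool_pos: [0.4875, 0.1058, 0.1413]
tool_rot: [-180.0, 0.0, 107.9]
force: [-3.1, -2.0, 9.5]
grip_width: 0.0498
grasp_force: 39.4
```

```bash
python3 s.py
```

```text
{'time_s': 15.15, 'tool_pos': [0.487, 0.106, 0.141], 'tool_rot': [-179.987, 0.02, 107.939], 'force': [-3.144, -1.983, 9.497], 'wrist_torque': [-0.509, 0.974, 0.591], 'grip_width': 0.05}
```

The stop is felt: torque jumps at yaw ~110.5. I ease the twist slightly and let it rise into the catches.

Call:
{"api": "drive_tool", "payload": {
  "angular": [
    [0, 0, -0.02],
    [0, 0, 0],
    [0, 0, 0],
    [0, 0, 0],
    [0, 0, 0]
  ],
  "delta_pos": [
    [0, 0, 0],
    [0, 0, -0.1],
    [0, 0, -0.1],
    [0, 0, -0.1],
    [0, 0, 0]
  ],
  "gripper": [4.5, 4.5, 4.5, 4.5, 4.5]
}}

```text
time_s: 15.65
tool_pos: [0.4875, 0.1058, 0.1433]
tool_rot: [-180.0, 0.0, 109.0]
force: [-2.1, -0.1, 3.6]
grip_width: 0.0497
grasp_force: 39.6
```

```bash
python3 s.py
```

```text
{'time_s': 15.65, 'tool_pos': [0.487, 0.106, 0.143], 'tool_rot': [-179.992, 0.005, 109.018], 'force': [-2.071, -0.064, 3.576], 'wrist_torque': [-0.279, 0.373, 0.162], 'grip_width': 0.05}
```

Call:
{"api": "drive_tool", "payload": {
  "angular": [
    [0, 0, 0],
    [0, 0, 0],
    [0, 0, 0],
    [0, 0, 0],
    [0, 0, 0],
    [0, 0, 0]
  ],
  "delta_pos": [
    [0, 0, -0.05],
    [0, 0, 0],
    [0, 0, 0],
    [0, 0, 0],
    [0, 0, 0],
    [0, 0, 0]
  ],
  "gripper": [4.5, 5.5, 6.5, 7.5, 8.5, 8.5]
}}

```text
time_s: 16.25
tool_pos: [0.4875, 0.1059, 0.1436]
tool_rot: [-180.0, -0.0, 109.0]
force: [-0.5, -0.7, -0.7]
grip_width: 0.0787
grasp_force: 0.0
```

Call:
{"api": "drive_tool", "payload": {
  "angular": [
    [0, 0, 0],
    [0, 0, 0],
    [0, 0, 0],
    [0, 0, 0],
    [0, 0, 0],
    [0, 0, 0],
    [0, 0, 0]
  ],
  "delta_pos": [
    [0, 0, -1.5],
    [0, 0, -1.5],
    [0, 0, -1.5],
    [0, 0, -1.5],
    [0, 0, -1.5],
    [0, 0, -1.5],
    [0, 0, 0]
  ],
  "gripper": [8.5, 8.5, 8.5, 8.5, 8.5, 8.5, 8.5]
}}

```text
time_s: 16.95
tool_pos: [0.4888, 0.1062, 0.2358]
tool_rot: [179.8, -0.0, 109.0]
force: [0.3, 0.0, 0.4]
grip_width: 0.0848
grasp_force: 0.0
```

```bash
python3 s.py
python3 - <<'E'
from h import *
p=cam('wrist'); save(p,'w4.png')
np.savez('w4.npz',**{k:np.array(p[k]) for k in('pixels','mtx','origin','orientation')})
E
```

```text
{'time_s': 16.95, 'tool_pos': [0.489, 0.106, 0.236], 'tool_rot': [179.762, -0.022, 108.993], 'force': [0.271, 0.049, 0.403], 'wrist_torque': [-0.071, -0.04, 0.018], 'grip_width': 0.085}
```

View pics/w4.png

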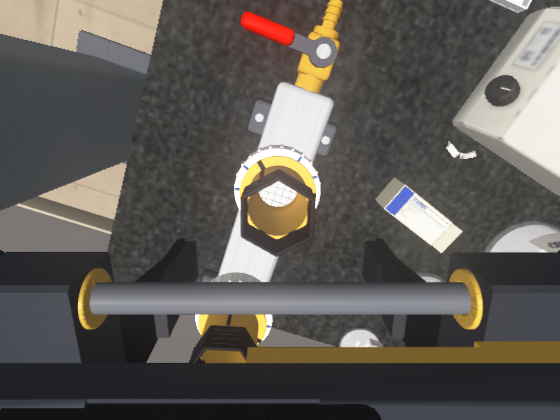

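The funnel stands upright on the seat with its flange ridge at (263,170). The red lever is at (267,28), with its axis at (323,51). I'll check the lock angle and height, then refine the valve.

Run:
```python
from fit import *
p=dict(np.load('w4.npz')); im=p['pixels'].astype(int); C=np.array([.4864,.1069])
for r in range(163,176,2):
    v=im[r,250:276,0]; w=np.clip(150-v,0,None); cc=(w*np.arange(250,276)).sum()/max(1,w.sum()); g=atz(p,(cc,r),.1015)[:2]-C
    print(r,round(cc,1),round(np.hypot(*g),4),round(np.degrees(np.arctan2(g[1],g[0])),1))
for zb in[(.145,.155),(.1495,.150)]:
  v,f,m=fit(p,(278,212),zb,(.4864,.1069),50);print(v,np.degrees(v[2]),f)
h=cv2.cvtColor(p['pixels'],cv2.COLOR_RGB2HSV)
rm=(((h[...,0]<6)|(h[...,0]>172))&(h[...,1]>150)&(h[...,2]>100)).astype(np.uint8)
n,l,s,c=cv2.connectedComponentsWithStats(rm);k=1+np.argmax(s[1:,4]);print(s[k],c[k],atz(p,c[k],.079))
for z in(.08,.085):print('axis',atz(p,(323,51),z))
```

```text
163 259.6 0.03 137.2
165 260.6 0.0282 137.4
167 262.5 0.0259 136.0
169 262.7 0.0244 137.5
171 267.1 0.0214 131.2
173 268.3 0.0194 130.5
175 267.6 0.0181 134.0
[0.48953623 0.10796447 0.36344112 0.15487729] 20.823642348700535 0.11590209110066463
[0.49122771 0.10686453 0.35221356 0.1498648 ] 20.180350490368497 0.14397394136807817
[241  11  54  35 998] [266.9509018   28.29759519] [0.43647819 0.22807393 0.079     ]
axis [0.48466474 0.22687212 0.08      ]
axis [0.48430806 0.22608631 0.085     ]
```

The lug is at ~137.4°, 0.705 rad past the slot, and it rose ~2.5–3 mm, so it is locked. For the valve I push the sleeve from its seat side with closed fingers. The gripper goes to yaw 90 so its body stays clear of the funnel.

Call:
{"api": "drive_tool", "payload": {
  "angular": [
    [0, 0, 0.11],
    [0, 0, 0.11],
    [0, 0, 0.112],
    [0, 0, 0],
    [0, 0, 0],
    [0, 0, 0],
    [0, 0, 0],
    [0, 0, 0],
    [0, 0, 0],
    [0, 0, 0],
    [0, 0, 0],
    [0, 0, 0],
    [0, 0, 0],
    [0, 0, 0]
  ],
  "delta_pos": [
    [0, 0, 0],
    [0, 0, 0],
    [0, 0, 0],
    [1.88, -1.18, 0],
    [1.88, -1.18, 0],
    [1.88, -1.18, 0],
    [1.88, -1.18, 0],
    [1.88, -1.18, 0],
    [0, 0, 2],
    [0, 0, 2],
    [0, 0, 2],
    [0, 0, 2],
    [0, 0, 2],
    [0, 0, 0]
  ],
  "gripper": [4, 2, 0, 0, 0, 0, 0, 0, 0, 0, 0, 0, 0, 0],
  "squeeze": 10
}}

```text
time_s: 18.4
tool_pos: [0.426, 0.1984, 0.1302]
tool_rot: [-179.7, 0.2, 90.0]
force: [-0.5, -0.3, 0.5]
grip_width: 0.0006
grasp_force: 0.0
```

```bash
python3 s.py
```

```text
{'time_s': 18.4, 'tool_pos': [0.426, 0.198, 0.13], 'tool_rot': [-179.663, 0.228, 89.975], 'force': [-0.467, -0.347, 0.507], 'wrist_torque': [-0.12, 0.043, -0.043], 'grip_width': 0.001}
```

Call:
{"api": "drive_tool", "payload": {
  "angular": [
    [0, 0, 0],
    [0, 0, 0],
    [0, 0, 0],
    [0, 0, 0],
    [0, 0, 0],
    [0, 0, 0],
    [0, 0, 0]
  ],
  "delta_pos": [
    [0, 0.3, 1.5],
    [0, 0, 1.5],
    [0, 0, 1.6],
    [0, 0, 0],
    [0.5, 0, 0],
    [0.6, 0, 0],
    [0, 0, 0]
  ],
  "gripper": [0, 0, 0, 0, 0, 0, 0]
}}

```text
time_s: 19.1
tool_pos: [0.4321, 0.2124, 0.0888]
tool_rot: [179.9, -0.1, 90.1]
force: [0.4, 0.2, 0.0]
grip_width: 0.0006
grasp_force: 0.0
```

Call:
{"api": "drive_tool", "payload": {
  "angular": [
    [0, 0, 0.1],
    [0, 0, 0.1],
    [0, 0, 0.1],
    [0, 0, 0.1],
    [0, 0, 0.1],
    [0, 0, 0.1],
    [0, 0, 0.1],
    [0, 0, 0]
  ],
  "delta_pos": [
    [0.55, -0.13, 0],
    [0.55, -0.13, 0],
    [0.55, -0.13, 0],
    [0.55, -0.13, 0],
    [0.55, -0.13, 0],
    [0.55, -0.13, 0],
    [0.55, -0.13, 0],
    [0, 0, 0]
  ],
  "gripper": [0, 0, 0, 0, 0, 0, 0, 0]
}}

```text
time_s: 19.9
tool_pos: [0.4346, 0.2503, 0.0883]
tool_rot: [180.0, -0.1, 49.9]
force: [0.5, -0.4, 0.2]
grip_width: 0.0005
grasp_force: 0.0
```

```bash
python3 s.py
```

```text
{'time_s': 19.9, 'tool_pos': [0.435, 0.25, 0.088], 'tool_rot': [179.982, -0.054, 49.904], 'force': [0.499, -0.399, 0.169], 'wrist_torque': [-0.077, 0.154, 0.041], 'grip_width': 0.0}
```

Call:
{"api": "drive_tool", "payload": {
  "angular": [
    [0, 0, 0.1],
    [0, 0, 0.1],
    [0, 0, 0.1],
    [0, 0, 0.1],
    [0, 0, 0.1],
    [0, 0, 0.1],
    [0, 0, 0.1],
    [0, 0, 0.1],
    [0, 0, 0.05],
    [0, 0, 0]
  ],
  "delta_pos": [
    [0.55, -0.13, 0],
    [0.55, -0.13, 0],
    [0.55, -0.13, 0],
    [0.55, -0.13, 0],
    [0.55, -0.13, 0],
    [0.55, -0.13, 0],
    [0.55, -0.13, 0],
    [0.55, -0.13, 0],
    [0.27, -0.07, 0],
    [0, 0, 0]
  ],
  "gripper": [0, 0, 0, 0, 0, 0, 0, 0, 0, 0]
}}

```text
time_s: 20.9
tool_pos: [0.4676, 0.2804, 0.0877]
tool_rot: [180.0, 0.2, 1.3]
force: [-4.4, -1.5, 2.5]
grip_width: 0.0005
grasp_force: 2.2
```

```bash
python3 s.py
python3 - <<'E'
from h import *
p=cam('top')
h=cv2.cvtColor(p['pixels'],cv2.COLOR_RGB2HSV)
rm=(((h[...,0]<6)|(h[...,0]>172))&(h[...,1]>150)&(h[...,2]>100)).astype(np.uint8);rm[:,:240]=0
n,l,s,c=cv2.connectedComponentsWithStats(rm)
print([(s[i].tolist(),atz(p,c[i],.085).round(4)) for i in range(1,n) if s[i,4]>4])
p=cam('wrist')
h=cv2.cvtColor(p['pixels'],cv2.COLOR_RGB2HSV)
rm=(((h[...,0]<6)|(h[...,0]>172))&(h[...,1]>150)&(h[...,2]>80)).astype(np.uint8)
n,l,s,c=cv2.connectedComponentsWithStats(rm)
print([(s[i].tolist(),atz(p,c[i],.08).round(4)) for i in range(1,n) if s[i,4]>30])
E
```

```text
{'time_s': 20.9, 'tool_pos': [0.468, 0.28, 0.088], 'tool_rot': [179.957, 0.174, 1.288], 'force': [-4.372, -1.526, 2.49], 'wrist_torque': [-0.37, 1.117, -0.012], 'grip_width': 0.0}
[]
[([245, 214, 93, 32, 2701], array([0.4857, 0.2753, 0.08  ]))]
```

Call:
{"api": "drive_tool", "payload": {
  "angular": [
    [0, 0, 0],
    [0, 0, 0],
    [0, 0, 0]
  ],
  "delta_pos": [
    [0.1, 0, 0],
    [0.1, 0, 0],
    [0, 0, 0]
  ],
  "gripper": [0, 0, 0]
}}

```text
time_s: 21.3
tool_pos: [0.4679, 0.2805, 0.0876]
tool_rot: [179.9, 0.4, 1.3]
force: [-9.7, -2.7, 7.7]
grip_width: 0.0005
grasp_force: 4.8
```

Call:
{"api": "drive_tool", "payload": {
  "angular": [
    [0, 0, 0],
    [0, 0, 0],
    [0, 0, 0],
    [0, 0, 0],
    [0, 0, 0],
    [0, 0, 0],
    [0, 0, 0],
    [0, 0, 0],
    [0, 0, 0],
    [0, 0, 0]
  ],
  "delta_pos": [
    [-1, 0, 0],
    [-1, 0, 0],
    [-1, 0, 0],
    [0, 0, -2],
    [0, 0, -3],
    [0, 0, -3],
    [0, 0, -3],
    [-2, 0, 0],
    [-2, 0, 0],
    [0, 0, 0]
  ],
  "gripper": [0, 0, 0, 0, 0, 0, 0, 0, 0, 0]
}}

```text
time_s: 22.3
tool_pos: [0.3988, 0.2798, 0.1981]
tool_rot: [-179.9, 0.0, 1.4]
force: [0.3, -0.7, -0.6]
grip_width: 0.0002
grasp_force: 0.0
```

```bash
python3 s.py
python3 - <<'E'
from h import *
q=cam('top');save(q,'end.png',(225,140,405,275),4.4)
h=cv2.cvtColor(q['pixels'],cv2.COLOR_RGB2HSV);rm=(((h[...,0]<6)|(h[...,0]>172))&(h[...,1]>150)&(h[...,2]>100)).astype(np.uint8);rm[:,:260]=0
m=cv2.moments(rm,True);print(m['m00'], atz(q,(m['m10']/max(1,m['m00']),m['m01']/max(1,m['m00'])),.085))
for n in('bottle','cup'):
  print(n,[(np.round(d['centre']),round(d['p'],2)) for d in models.search_frame(q,n)[:2]])
E
```

```text
{'time_s': 22.3, 'tool_pos': [0.399, 0.28, 0.198], 'tool_rot': [-179.907, 0.014, 1.36], 'force': [0.35, -0.745, -0.552], 'wrist_torque': [-0.026, 0.184, 0.048], 'grip_width': 0.0}
0.0 [1.28920564 1.27661833 0.085     ]
bottle [(array([362., 167.]), 0.83), (array([335., 230.]), 0.61)]
cup []
```

View pics/end.png

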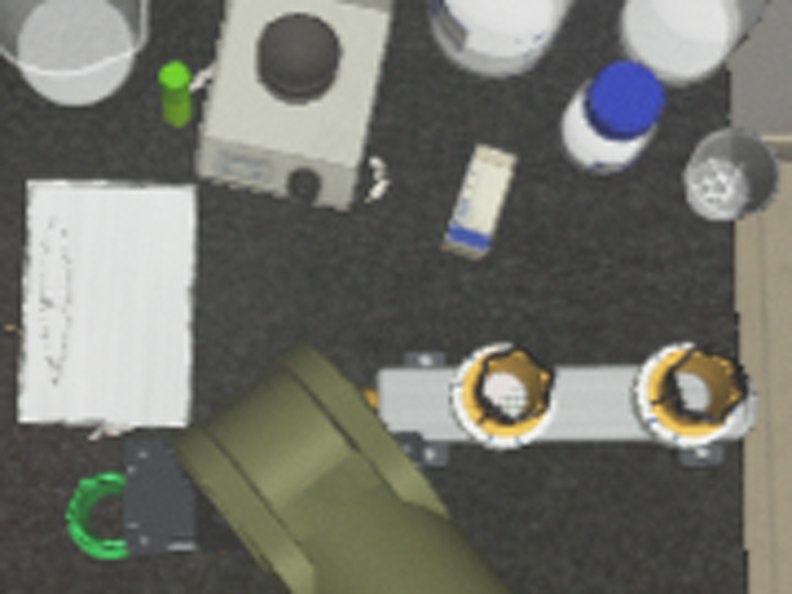

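The view shows the amber funnel seated, and the bottle (362,167) and cup (389,180) unmoved. The lever held firm against 9.7 N, so it is at its stop; the arm hides it here. One numeric check with the wrist camera.

Run:
```python
from h import *
for n in('wrist','scene'):
  p=cam(n);h=cv2.cvtColor(p['pixels'],cv2.COLOR_RGB2HSV)
  rm=(((h[...,0]<6)|(h[...,0]>172))&(h[...,1]>150)&(h[...,2]>80)).astype(np.uint8)
  k,l,s,c=cv2.connectedComponentsWithStats(rm)
  for i in range(1,k):
    if s[i,4]>20:
      ys,xs=np.nonzero(l==i);vx,vy,_,_=cv2.fitLine(np.c_[xs,ys].astype(np.float32),2,0,.01,.01).ravel()
      a,b=[atz(p,c[i]+t*np.array([vx,vy]),.08) for t in(-10,10)];d=b-a
      print(n,s[i],atz(p,c[i],.08).round(4),np.degrees(np.arctan2(d[1],d[0])))
```

```text
wrist [ 258   84   60   18 1023] [0.4846 0.2752 0.08  ] -88.95792646338333
scene [289 187   7  12  42] [0.4828 0.2753 0.08  ] 90.50935695010102
```

Lever points along +y at ~90°, in line with the manifold. Handing in.

```bash
python3 -c "
from cell import env; print(env.sign_off())"
```

```text
the job is handed in; nothing more can be done
None
```

I locked the amber funnel on the free seat and let it go, then turned the red valve lever clockwise to its open stop; the bottle and cup were left where they stood, and I handed the job in at about 22 s.

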